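Slide test of footed lamp housings on the tilted plate

TASK

Find out which of the three bare metal lamp housings have slippery feet: one at a time, stand a housing on its feet on the upper half of the tilted white test plate (above the black line), let go and see what it does. If it slides, leave it at the foot of the plate where it comes to rest; if it stays put, stand it upright in the black tray; only then test the next one. Leave the lens, the ring light and the screwdriver where they are.

Things in the scene. Friction and masses are not known exactly. Their poses are not given: they have to be found in the camera images.
- block_1: bare grey metal lamp housing: box 60 mm (its x) x 44 mm (its y) x 34 mm on four round feet 5 mm high, so its sides run from 5 to 39 mm; round black lens collar 36 mm across on top, 54 mm high over all; 0.18 to 0.35 kg. Origin: centre, at the soles of the feet; z up. All three look the same; some have slippery feet, some grippy: only the plate tells.
- block_2: bare grey metal lamp housing: box 60 mm (its x) x 44 mm (its y) x 34 mm on four round feet 5 mm high, so its sides run from 5 to 39 mm; round black lens collar 36 mm across on top, 54 mm high over all; 0.18 to 0.35 kg. Origin: centre, at the soles of the feet; z up. All three look the same; some have slippery feet, some grippy: only the plate tells.
- block_3: bare grey metal lamp housing: box 60 mm (its x) x 44 mm (its y) x 34 mm on four round feet 5 mm high, so its sides run from 5 to 39 mm; round black lens collar 36 mm across on top, 54 mm high over all; 0.18 to 0.35 kg. Origin: centre, at the soles of the feet; z up. All three look the same; some have slippery feet, some grippy: only the plate tells.
- ramp: fixed white-faced plate on screw feet, 150 mm wide (its x), 340 mm long, tilted 20 degrees, rising toward its +y. Origin: on the table under the plate's middle; z up. Lips along the long sides, 6 mm above the face, 134 mm apart; a black line across the middle parts upper and lower half. A stop bar 32 mm high closes the foot; sliding housings end there, one behind or beside the other.
- ramp_middle (a point): point on the white face at the middle of the plate, on the black line, 84 mm above the table
- ramp_start (a point): point on the white face, on its centre line, 110 mm up the slope from the black line (60 mm below the upper edge), 121.5 mm above the table: a good place for the test. A slippery housing let go here is more than 40 mm away within 0.7 s and at rest at the foot within 1.5 s; a grippy one stays where it is put.
- ramp_foot (a point): point on the white face at the foot, on the centre line, at the inner side of the stop bar, 170 mm down the slope from the black line
- tray: fixed black open tray, 130 mm (its own x) by 220 mm (its own y) by 22 mm high, walls 4 mm, floor 4 mm thick. Origin: centre of its underside; z up.
- lens: bystander: black camera lens standing upright, 48 mm across, 58 mm high. Origin: centre of its underside
- ring_light: bystander: dark ring light lying flat, 76 mm across, 44 mm hole, 20 mm high. Origin: centre of its underside
- screwdriver: bystander: screwdriver with a grey handle, 200 mm long, lying on the table along its own x. Origin: middle of its underside
There are look-alikes about, which are no part of the job. What is shaped like the block_3 but purple is not meant. What is shaped like the block_2 but green is not meant.

How it is judged (in metres and radians):
On the way, in this order (a step that is already met when the one before it is completed fails the run):
1. a first housing stands on the upper half of the plate, let go (((contact force between block_1 and ramp above 0.2 N and angle between block_1's own z axis and vertical below 0.5 rad and contact force between block_1 and the fingers below 0.5 N and y of block_1 in the frame of ramp above 0 m) or (contact force between block_2 and ramp above 0.2 N and angle between block_2's own z axis and vertical below 0.5 rad and contact force between block_2 and the fingers below 0.5 N and y of block_2 in the frame of ramp above 0 m) or (contact force between block_3 and ramp above 0.2 N and angle between block_3's own z axis and vertical below 0.5 rad and contact force between block_3 and the fingers below 0.5 N and y of block_3 in the frame of ramp above 0 m))), for 0.05 s.
2. it is where it belongs: at rest in the lower half if it slid, in the tray if it stayed (((contact force between block_1 and ramp above 0.2 N and angle between block_1's own z axis and vertical below 0.5 rad and contact force between block_1 and the fingers below 0.5 N and y of block_1 in the frame of ramp below -0.03 m and height (world z) of block_1 above 0.02 m and linear speed of block_1 below 0.03 m/s) or (x of block_2 in the frame of tray between -0.065 and 0.065 m and y of block_2 in the frame of tray between -0.11 and 0.11 m and height (world z) of block_2 below 0.012 m and angle between block_2's own z axis and vertical below 0.15 rad and linear speed of block_2 below 0.03 m/s and contact force between block_2 and the fingers below 0.5 N) or (contact force between block_3 and ramp above 0.2 N and angle between block_3's own z axis and vertical below 0.5 rad and contact force between block_3 and the fingers below 0.5 N and y of block_3 in the frame of ramp below -0.03 m and height (world z) of block_3 above 0.02 m and linear speed of block_3 below 0.03 m/s))), for 0.1 s.
3. with that one put away, a second housing stands on the upper half of the plate, let go ((((contact force between block_1 and ramp above 0.2 N and angle between block_1's own z axis and vertical below 0.5 rad and contact force between block_1 and the fingers below 0.5 N and y of block_1 in the frame of ramp above 0 m) and ((x of block_2 in the frame of tray between -0.065 and 0.065 m and y of block_2 in the frame of tray between -0.11 and 0.11 m and height (world z) of block_2 below 0.012 m and angle between block_2's own z axis and vertical below 0.15 rad and linear speed of block_2 below 0.03 m/s and contact force between block_2 and the fingers below 0.5 N) or (contact force between block_3 and ramp above 0.2 N and angle between block_3's own z axis and vertical below 0.5 rad and contact force between block_3 and the fingers below 0.5 N and y of block_3 in the frame of ramp below -0.03 m and height (world z) of block_3 above 0.02 m and linear speed of block_3 below 0.03 m/s))) or ((contact force between block_2 and ramp above 0.2 N and angle between block_2's own z axis and vertical below 0.5 rad and contact force between block_2 and the fingers below 0.5 N and y of block_2 in the frame of ramp above 0 m) and ((contact force between block_1 and ramp above 0.2 N and angle between block_1's own z axis and vertical below 0.5 rad and contact force between block_1 and the fingers below 0.5 N and y of block_1 in the frame of ramp below -0.03 m and height (world z) of block_1 above 0.02 m and linear speed of block_1 below 0.03 m/s) or (contact force between block_3 and ramp above 0.2 N and angle between block_3's own z axis and vertical below 0.5 rad and contact force between block_3 and the fingers below 0.5 N and y of block_3 in the frame of ramp below -0.03 m and height (world z) of block_3 above 0.02 m and linear speed of block_3 below 0.03 m/s))) or ((contact force between block_3 and ramp above 0.2 N and angle between block_3's own z axis and vertical below 0.5 rad and contact force between block_3 and the fingers below 0.5 N and y of block_3 in the frame of ramp above 0 m) and ((contact force between block_1 and ramp above 0.2 N and angle between block_1's own z axis and vertical below 0.5 rad and contact force between block_1 and the fingers below 0.5 N and y of block_1 in the frame of ramp below -0.03 m and height (world z) of block_1 above 0.02 m and linear speed of block_1 below 0.03 m/s) or (x of block_2 in the frame of tray between -0.065 and 0.065 m and y of block_2 in the frame of tray between -0.11 and 0.11 m and height (world z) of block_2 below 0.012 m and angle between block_2's own z axis and vertical below 0.15 rad and linear speed of block_2 below 0.03 m/s and contact force between block_2 and the fingers below 0.5 N))))), for 0.05 s.
4. two housings are where they belong ((((contact force between block_1 and ramp above 0.2 N and angle between block_1's own z axis and vertical below 0.5 rad and contact force between block_1 and the fingers below 0.5 N and y of block_1 in the frame of ramp below -0.03 m and height (world z) of block_1 above 0.02 m and linear speed of block_1 below 0.03 m/s) and (x of block_2 in the frame of tray between -0.065 and 0.065 m and y of block_2 in the frame of tray between -0.11 and 0.11 m and height (world z) of block_2 below 0.012 m and angle between block_2's own z axis and vertical below 0.15 rad and linear speed of block_2 below 0.03 m/s and contact force between block_2 and the fingers below 0.5 N)) or ((contact force between block_1 and ramp above 0.2 N and angle between block_1's own z axis and vertical below 0.5 rad and contact force between block_1 and the fingers below 0.5 N and y of block_1 in the frame of ramp below -0.03 m and height (world z) of block_1 above 0.02 m and linear speed of block_1 below 0.03 m/s) and (contact force between block_3 and ramp above 0.2 N and angle between block_3's own z axis and vertical below 0.5 rad and contact force between block_3 and the fingers below 0.5 N and y of block_3 in the frame of ramp below -0.03 m and height (world z) of block_3 above 0.02 m and linear speed of block_3 below 0.03 m/s)) or ((x of block_2 in the frame of tray between -0.065 and 0.065 m and y of block_2 in the frame of tray between -0.11 and 0.11 m and height (world z) of block_2 below 0.012 m and angle between block_2's own z axis and vertical below 0.15 rad and linear speed of block_2 below 0.03 m/s and contact force between block_2 and the fingers below 0.5 N) and (contact force between block_3 and ramp above 0.2 N and angle between block_3's own z axis and vertical below 0.5 rad and contact force between block_3 and the fingers below 0.5 N and y of block_3 in the frame of ramp below -0.03 m and height (world z) of block_3 above 0.02 m and linear speed of block_3 below 0.03 m/s)))), for 0.1 s.
5. with two put away, the third housing stands on the upper half of the plate, let go ((((contact force between block_1 and ramp above 0.2 N and angle between block_1's own z axis and vertical below 0.5 rad and contact force between block_1 and the fingers below 0.5 N and y of block_1 in the frame of ramp above 0 m) and (x of block_2 in the frame of tray between -0.065 and 0.065 m and y of block_2 in the frame of tray between -0.11 and 0.11 m and height (world z) of block_2 below 0.012 m and angle between block_2's own z axis and vertical below 0.15 rad and linear speed of block_2 below 0.03 m/s and contact force between block_2 and the fingers below 0.5 N) and (contact force between block_3 and ramp above 0.2 N and angle between block_3's own z axis and vertical below 0.5 rad and contact force between block_3 and the fingers below 0.5 N and y of block_3 in the frame of ramp below -0.03 m and height (world z) of block_3 above 0.02 m and linear speed of block_3 below 0.03 m/s)) or ((contact force between block_2 and ramp above 0.2 N and angle between block_2's own z axis and vertical below 0.5 rad and contact force between block_2 and the fingers below 0.5 N and y of block_2 in the frame of ramp above 0 m) and (contact force between block_1 and ramp above 0.2 N and angle between block_1's own z axis and vertical below 0.5 rad and contact force between block_1 and the fingers below 0.5 N and y of block_1 in the frame of ramp below -0.03 m and height (world z) of block_1 above 0.02 m and linear speed of block_1 below 0.03 m/s) and (contact force between block_3 and ramp above 0.2 N and angle between block_3's own z axis and vertical below 0.5 rad and contact force between block_3 and the fingers below 0.5 N and y of block_3 in the frame of ramp below -0.03 m and height (world z) of block_3 above 0.02 m and linear speed of block_3 below 0.03 m/s)) or ((contact force between block_3 and ramp above 0.2 N and angle between block_3's own z axis and vertical below 0.5 rad and contact force between block_3 and the fingers below 0.5 N and y of block_3 in the frame of ramp above 0 m) and (contact force between block_1 and ramp above 0.2 N and angle between block_1's own z axis and vertical below 0.5 rad and contact force between block_1 and the fingers below 0.5 N and y of block_1 in the frame of ramp below -0.03 m and height (world z) of block_1 above 0.02 m and linear speed of block_1 below 0.03 m/s) and (x of block_2 in the frame of tray between -0.065 and 0.065 m and y of block_2 in the frame of tray between -0.11 and 0.11 m and height (world z) of block_2 below 0.012 m and angle between block_2's own z axis and vertical below 0.15 rad and linear speed of block_2 below 0.03 m/s and contact force between block_2 and the fingers below 0.5 N)))), for 0.05 s.
At the end, for the whole second after the job is handed in: Each housing that slides rests on its feet in the plate's lower half (origin 30 mm or more past the black line, measured level); each that stays put stands upright (within 0.15 rad) on the tray's floor; all let go and at rest (under 30 mm/s) (contact force between each of block_1, block_3 and ramp above 0.2 N and angle between each of block_1, block_3's own z axis and vertical below 0.5 rad and contact force between each of block_1, block_2, block_3 and the fingers below 0.5 N and y of each of block_1, block_3 in the frame of ramp below -0.03 m and height (world z) of each of block_1, block_3 above 0.02 m and linear speed of each of block_1, block_2, block_3 below 0.03 m/s and x of block_2 in the frame of tray between -0.065 and 0.065 m and y of block_2 in the frame of tray between -0.11 and 0.11 m and height (world z) of block_2 below 0.012 m and angle between block_2's own z axis and vertical below 0.15 rad); the robot touches nothing.
It fails at once if the lens is moved by more than 30 mm (distance of lens from where it was at the start of the episode above 0.03 m).
It fails at once if the ring light is moved by more than 30 mm (distance of ring_light from where it was at the start of the episode above 0.03 m).
It fails at once if the screwdriver is moved by more than 30 mm (distance of screwdriver from where it was at the start of the episode above 0.03 m).
It also fails if it takes over 70 s, if anything falls off the work surface, if the arm or the gripper's body presses on something with over 40 N, if the wrist force passes 120 N, or if a joint passes its speed limit or range.

ROBOT

A 7-joint arm with a two-finger parallel gripper is mounted at the origin on the work surface. World frame = base frame: x ahead of the robot, y to its left, z up, the work surface at z = 0. Lengths are in m, angles in degrees, forces in N, time in s.
With the tool pointing down it reaches from about 0.425 to 0.95 m from the base axis. Payload 16.7 kg.
Tool frame: the origin (TCP) lies at the very end of the fingers, on their centre line; the grasp point (between the pads) lies 19 mm behind it; z points along the fingers, y is the line along which they close (so a half turn about z gives the same grasp; the last joint's range is limited). The gripper opens to 94 mm and grips with 3 to 60 N. Pads are 16 mm wide; open, the fingers measure 119 mm over their backs; the gripper's body (75 mm by 177 mm) begins 78 mm behind the grasp point.
Start: joints at [-72.622, 24.414, 4.234, 92.017, -1.954, 63.644, -3.845], TCP at [0.295, 0.607, 0.184] pointing down, gripper open.
Joint ranges: [-163.25, 163.25], [-28.42, 122.38], [-70.27, 78.77], [12.13, 141.07], [-58.53, 238.53], [9.26, 117.41], [-156.51, 156.51]. Speed limits (degrees/s): [108.29, 108.29, 136.94, 136.94, 172.46, 172.46, 172.46].

INTERFACE

Orientations are given as a 3x3 rotation matrix whose columns are the frame's x, y, z axes.
In Python, from cell import ctrl gives the robot as it stands.
- The arm moves only by the tool send_rows, never from a script. Its argument "motion" is a list of rows, each a list of 6 numbers: the shift along the tool's x, y, z normalised to -1 to 1, where 1 is 0.4 m, then the turn, a rotation vector about the tool's x, y, z normalised to -1 to 1, where 1 is pi rad. In form: [[tx, ty, tz, rx, ry, rz], ...]. A call has 1 to 12 rows; each row is the pose to reach, as a shift and turn from the pose commanded when the call began, along the tool's axes at that moment, turning the shorter way round; what a row does not reach only later rows make up. A row lasts 1/12 s, in which the tool goes at most 41.7 mm and 7.16 degrees, less where a joint would pass 70% of its speed; a pose out of reach is approached as far as the arm can. A call with a number of a shift or a turn outside -1 to 1 is refused whole. A call with a gripper value outside its range is refused whole. "hand" is the closure, from -1 (fully open) to 1 (shut), set as the call begins (left out, the last holds). The fingers move at their own pace and stop on an object; the grip force is fixed at half the most. Time passes only in rows, so rows that repeat a pose let the fingers close. It gives the time, the measured TCP pose, the force, the opening and the grip force at its end, in the units of the state.
- ctrl.read_state(): the state, without advancing time (a new reading comes with each control period).
- ctrl.camera(name): name is "scene" or "top" or "wrist"; returns a dict with "img" (384x512x3 uint8, red, green, blue), "camera_matrix" (3x3 intrinsics, pixels), "distortion" ([k1, k2, p1, p2, k3] as OpenCV has them; the pictures are not rectified), "view" (4x4, takes a point from world to camera coordinates); the wrist camera has in their place "tool_from_camera" (4x4, takes a point from camera to tool coordinates, whose origin is the TCP and whose axes are the flange's). Camera axes: x right, y down, z forward; pixel columns grow to the right and rows downward; lengths in m; the calibration is good to about 2 mm. A picture is of the moment at which its call begins: read the wrist's pose just before it. There is no depth.
- ctrl.sign_off(): hands the job in; it is judged then, once.
Trained networks look in a picture, given as the dict that the camera call returned (one of the last four; its "shot" number tells which), for a name from the list of things; names that differ only in an ending like _2 or _b are one class to them, and where a whole thing is asked for, a point or a joint stands for the part that bears it (a point fixed in the world has none). Each returns a list of dicts, best first, with "p" (0 to 1); they miss things now and then, are a little off and sometimes report something else, mostly with a low value. They report only what shows in the picture. A call takes as long as a camera call. They do not tell look-alikes from the thing itself.
- ctrl.recognise(picture, name): "uv" ([column, row] in pixels, amid what is visible of it).
- ctrl.silhouettes(picture, name): "mask" (384x512 bool, what is visible of it) and "uv" ([column, row] in pixels, amid what is visible of it).
- ctrl.mark_of(picture, name): "uv" ([column, row] in pixels: a listed point, or the origin of a listed thing).
The state is a dict: "time_s": time; "q": joint angles; "qvel": joint speeds; "tau": joint torques, N m; "tcp_pos": TCP position; "tool_rot": TCP orientation; "wrist_force": force on the tool from outside, world axes, zero at the start; "ft_torque": the same for the moment, N m; "gripper_width": opening from 0.0 (shut) to 1.0 (fully open); "finger_force": force on a finger pad.
Only numpy, scipy, OpenCV 4.12 (cv2) and the standard library are available. Lean on these libraries where they do the work, as an engineer would, in place of code of your own. Each camera call takes 0.05 s, during which the arm holds its last target. There are 200 camera calls.

## Working session

There is one attempt and no reset: what is moved stays moved. The work goes in short steps, Python scripts to look and compute and a tool call to move; the robot and the scene stay as the last step left them, time stands still between calls to the robot, and variables do not carry over. Pictures are saved under pics/ and viewed, at most 10 in all, crops included, and the job is handed in when it is done.

Besides the shell and the picture viewer there is one more tool, called after "Request:" by a JSON object that holds its "api" and its "payload". send_rows: Moves the arm, as the interface text tells. Scaled input: -1 to 1 covers 0.4 m each way for a shift and pi rad each way for a turn. Its arguments: {"type":"object","properties":{"motion":{"type":"array"},"hand":{"type":"number"}},"required":["motion"]}

```bash
mkdir -p pics; ls; cat > h.py <<'E'
import numpy as np, cv2
from cell import ctrl
def bp(c,uv,z):
    n=cv2.undistortPoints(np.array([[uv]],float),np.array(c["camera_matrix"]),np.array(c["distortion"]))[0,0]
    V=np.array(c["view"]);R=V[:3,:3];t=V[:3,3]
    o=-R.T@t;d=R.T@np.array([n[0],n[1],1]);s=(z-o[2])/d[2]
    return o+s*d
def proj(c,P):
    V=np.array(c["view"]);r,_=cv2.Rodrigues(V[:3,:3])
    return cv2.projectPoints(np.atleast_2d(np.array(P,float)),r,V[:3,3],np.array(c["camera_matrix"]),np.array(c["distortion"]))[0][:,0]
def save(c,n): cv2.imwrite(f"pics/{n}.png",c["img"][:,:,::-1])
E
python3 - <<'E'
from h import *
s=ctrl.read_state();print(s["time_s"],s["tcp_pos"],s["tool_rot"])
ims=[]
for cam in("top","scene"):
    c=ctrl.camera(cam);ims.append(c["img"])
    V=np.array(c["view"]);print(cam,(-V[:3,:3].T@V[:3,3]).round(3))
    for n,z in(("block_1",0.03),("ramp",0.08),("ramp_middle",.084),("ramp_start",.1215),("ramp_foot",.026),("tray",0.004),("lens",.03),("ring_light",.01),("screwdriver",.01)):
        for f in(ctrl.mark_of,ctrl.recognise):
            if f is ctrl.recognise and n.startswith("ramp_"):continue
            for d in f(c,n):
                zz=0 if(f is ctrl.mark_of and not n.startswith("ramp_")) else z
                if d["p"]>.2:print(n,f.__name__,round(d["p"],2),np.round(d["uv"],1),bp(c,d["uv"],zz).round(3))
    save(c,cam+"0")
E
```

```text
pics
0.0 [0.29514048 0.60653555 0.18286926] [[-8.99169943e-01  4.37599337e-01 -4.84420514e-04]
 [ 4.37599597e-01  8.99169164e-01 -1.18640277e-03]
 [-8.35930760e-05 -1.27875993e-03 -9.99999179e-01]]
top [0.41  0.017 1.507]
block_1 call 0.81 [384.2 223.3] [ 0.451 -0.384  0.   ]
block_1 call 0.77 [334.  225.1] [ 0.45 -0.21  0.  ]
block_1 call 0.77 [376.3 195.2] [ 0.549 -0.362  0.   ]
block_1 call 0.74 [295.1 222.6] [ 0.463 -0.076  0.   ]
block_1 call 0.47 [266.8 251.5] [0.366 0.024 0.   ]
block_1 call 0.8 [383. 195.] [ 0.547 -0.377  0.03 ]
block_1 call 0.73 [270.5 253.1] [0.361 0.012 0.03 ]
block_1 call 0.69 [335.4 222. ] [ 0.46 -0.21  0.03]
block_1 call 0.6 [387.4 223.3] [ 0.45  -0.387  0.03 ]
block_1 call 0.59 [292.9 223.1] [ 0.46  -0.067  0.03 ]
ramp call 0.68 [256.1 168.9] [0.654 0.053 0.   ]
ramp call 0.63 [261.7 172.8] [0.639 0.034 0.   ]
ramp call 0.24 [292.4 225. ] [ 0.455 -0.067  0.   ]
ramp call 0.93 [263.6 168.8] [0.64  0.027 0.08 ]
ramp call 0.32 [293.4 224. ] [ 0.455 -0.066  0.08 ]
ramp_middle call 0.69 [258.7 165.1] [0.652 0.042 0.084]
ramp_start call 0.72 [226.5 168.6] [0
[... 1173 characters left out ...]
_middle call 0.97 [267.2 214.7] [0.641 0.035 0.084]
ramp_start call 0.84 [303.5 192.9] [0.644 0.139 0.121]
ramp_start call 0.31 [204.3 202.4] [ 0.563 -0.106  0.121]
ramp_foot call 0.6 [216.8 257.8] [ 0.67  -0.122  0.026]
tray call 0.77 [291.2 163.4] [0.411 0.238 0.   ]
tray call 0.67 [291.1 161.1] [0.405 0.241 0.004]
lens call 0.88 [364.5 235.3] [0.76  0.276 0.   ]
lens call 0.62 [363.5 224.1] [0.744 0.278 0.03 ]
ring_light call 0.88 [135.  302.8] [ 0.689 -0.341  0.   ]
ring_light call 0.85 [137.  308.8] [ 0.712 -0.339  0.01 ]
screwdriver call 0.68 [294.7 168.1] [0.437 0.238 0.   ]
screwdriver call 0.64 [375.9 182.1] [0.606 0.436 0.   ]
screwdriver call 0.58 [368.1 172. ] [0.565 0.435 0.01 ]
```

```bash
python3 - <<'E'
import cv2
a=cv2.imread("pics/top0.png")[115:275,110:430]
cv2.imwrite("pics/top0c.png",cv2.resize(a,(800,400),interpolation=cv2.INTER_CUBIC))
a=cv2.imread("pics/scene0.png")[130:330,70:420]
cv2.imwrite("pics/scene0c.png",cv2.resize(a,(800,457),interpolation=cv2.INTER_CUBIC))
E
```

```text
(no output)
```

View pics/top0c.png

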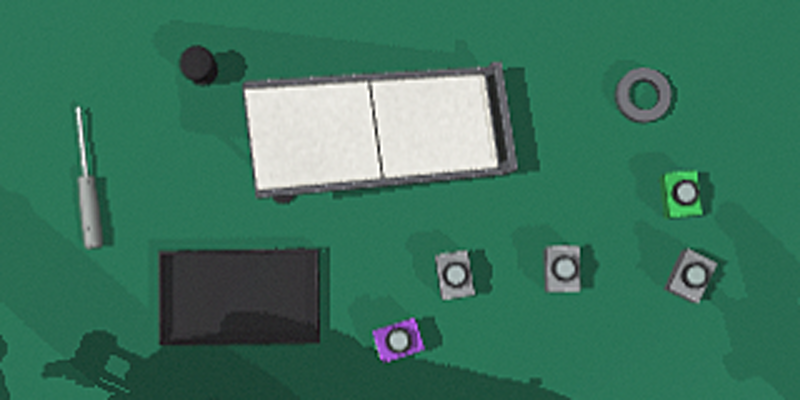

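View pics/scene0c.png

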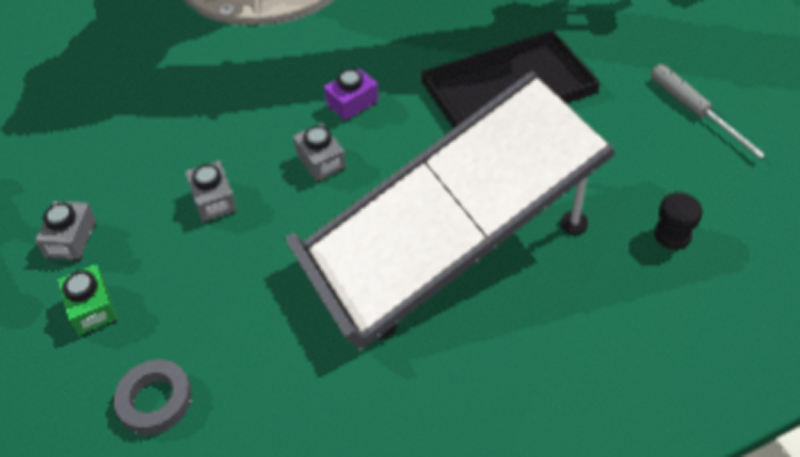

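The five housings at crop-top pixels are purple (399,340), green (686,193), and grey at (455,275), (563,268) and (694,275). Only the three grey ones fit "bare grey metal", and this crop is enlarged enough to confirm it. The ramp rises to the left (world +y), with its foot at about (500,120). Next I fit the exact poses.

```bash
cat >> h.py <<'E'
from scipy.optimize import minimize
def bpts(p,z0=0):
    a=np.linspace(0,2*np.pi,24,endpoint=False)
    B=[(sx*30,sy*22,z) for sx in(-1,1) for sy in(-1,1) for z in(2,39)]
    L=np.array(B+[(18*np.cos(t),18*np.sin(t),z) for t in a for z in(54,)])/1000
    c,s=np.cos(p[2]),np.sin(p[2])
    return L@np.array([[c,s,0],[-s,c,0],[0,0,1]])+[p[0],p[1],z0]
def rend(c,P,k=4):
    m=np.zeros((384*k,512*k),np.uint8)
    cv2.fillConvexPoly(m,cv2.convexHull(((proj(c,P)+.5)*k).round().astype(np.int32)),1);return m>0
def fitblock(obs,p0):
    best=None
    for yaw in np.deg2rad(np.arange(0,180,30)):
        def f(p):
            e=0
            for c,M in obs:
                m=rend(c,bpts(p)); e+=1-(m&M).sum()/max(1,(m|M).sum())
            return e
        r=minimize(f,[*p0,yaw],method="Nelder-Mead",options=dict(initial_simplex=[[*p0,yaw],[p0[0]+.008,p0[1],yaw],[p0[0],p0[1]+.008,yaw],[*p0,yaw+.25]],maxiter=80))
        if best is None or r.fun<best.fun:best=r
    return best
up=lambda m:cv2.resize(m.astype(np.uint8),None,fx=4,fy=4,interpolation=cv2.INTER_NEAREST)>0
E
python3 - <<'E'
from h import *
cs=[ctrl.camera("top"),ctrl.camera("scene")]
sil=[ctrl.silhouettes(c,"block_1") for c in cs]
for p0 in((.46,-.076),(.455,-.21),(.445,-.383)):
    obs=[]
    for c,S in zip(cs,sil):
        q=proj(c,[[*p0,.03]])[0]
        b=min(S,key=lambda d:np.hypot(*(np.array(d["uv"])-q)));print("d",np.hypot(*(np.array(b["uv"])-q)).round(1),b["mask"].sum())
        obs.append((c,up(b["mask"])))
    r=fitblock(obs,p0);print(r.x[:2].round(4),np.rad2deg(r.x[2]).round(1),r.fun)
# ramp: white face mask, fit (x,y,yaw)
fa=np.deg2rad(20)
def face(p):
    L=np.array([(sx*.067,v*np.cos(fa),.084+v*np.sin(fa)) for sx,v in((-1,-.168),(1,-.168),(1,.17),(-1,.17))])
    c,s=np.cos(p[2]),np.sin(p[2]);return L@np.array([[c,s,0],[-s,c,0],[0,0,1]])+[p[0],p[1],0]
W=[]
for c in cs:
    m=(c["img"].min(2)>150).astype(np.uint8);m=cv2.morphologyEx(m,cv2.MORPH_CLOSE,np.ones((5,5)))
    n,l,st,_=cv2.connectedComponentsWithStats(m)
    q=proj(c,face((.648,.037,np.deg2rad(4)))).mean(0).astype(int);k=l[q[1],q[0]]
    if k==0:k=np.bincount(l[q[1]-8:q[1]+8,q[0]-8:q[0]+8].ravel(),minlength=n)[1:].argmax()+1
    print("face",st[k]);W.append(up(l==k))
for idx in((0,1),(0,),(1,)):
    f=lambda p:sum(1-(rend(cs[i],face(p))&W[i]).sum()/(rend(cs[i],face(p))|W[i]).sum() for i in idx)
    p=[.648,.037,.07];r=minimize(f,p,method="Nelder-Mead",options=dict(initial_simplex=[p,[.66,.037,.07],[.648,.05,.07],[.648,.037,.12]]))
    print("ramp",r.x.round(4),np.rad2deg(r.x[2]).round(2),r.fun)
c=cs[0]
for d in ctrl.silhouettes(c,"tray")[:1]:
    cn=max(cv2.findContours(d["mask"].astype(np.uint8),0,2)[0],key=len);b=cv2.boxPoints(cv2.minAreaRect(cn))
    print("tray",[bp(c,x,.022)[:2].round(3) for x in b])
E
```

```text
d 2.8 236
d 32.0 394
[ 0.4546 -0.061 ] 6.1 1.0818046603867129
d 2.4 234
d 4.8 335
[ 0.4593 -0.2095] 177.5 0.3014269816104147
d 1.9 285
d 3.2 540
[ 0.4449 -0.3836] -25.4 0.21003193094001305
face [ 208  142  101   49 3780]
face [ 206  165  129  110 5574]
ramp [0.6473 0.0362 0.1089] 6.24 0.0746166443167976
ramp [0.6487 0.0379 0.1149] 6.58 0.033157691813391565
ramp [0.6462 0.0349 0.1053] 6.03 0.023419898671297124
tray [array([0.372, 0.344]), array([0.502, 0.343]), array([0.496, 0.122]), array([0.368, 0.125])]
```

```bash
cat >> h.py <<'E'
from scipy.spatial.transform import Rotation as Ro
def tool(phi,tilt=0):
    "y axis at azimuth phi; tilted by tilt deg about y-axis so that z is normal to the plate"
    f=np.deg2rad(phi);R=np.array([[-np.sin(f),np.cos(f),0],[np.cos(f),np.sin(f),0],[0,0,-1]])
    return R@Ro.from_euler("y",tilt,degrees=True).as_matrix()
def row(pR0,p,R):
    p0,R0=pR0
    return np.r_[R0.T@(np.array(p)-p0)/.4,Ro.from_matrix(R0.T@R).as_rotvec()/np.pi].round(4).tolist()
def now():
    s=ctrl.read_state();return np.array(s["tcp_pos"]),np.array(s["tool_rot"])
def n(*rows,start=None):
    s=start or now()
    for p,R in rows:
        print(row(s,p,R),"rows>=",round(max(np.linalg.norm(np.array(p)-s[0])/.0417,np.rad2deg(Ro.from_matrix(s[1].T@R).magnitude())/7.16),1))
E
python3 - <<'E'
from h import *
print(tool(6,20)[:,2])
n(((.5,.3,.28),tool(35)),((.46,-.07,.22),tool(6)))
c=ctrl.camera("wrist");print(np.array(c["tool_from_camera"]).round(3))
E
```

```text
[-0.03575084  0.34014652 -0.93969262]
[-0.7959, -0.4661, -0.2411, -0.0, -0.0, 0.1614] rows>= 9.1
[-1.1107, -1.3416, -0.091, -0.0, -0.0, 0.3225] rows>= 16.7
[[ 0.    -0.964 -0.264  0.077]
 [ 1.     0.     0.    -0.001]
 [-0.    -0.264  0.964 -0.201]
 [ 0.     0.     0.     1.   ]]
```

Request:
{"api": "send_rows", "payload": {"motion": [[-0.796,-0.466,-0.241,0,0,0.161],[-0.796,-0.466,-0.241,0,0,0.161],[-0.796,-0.466,-0.241,0,0,0.161],[-0.796,-0.466,-0.241,0,0,0.161],[-0.796,-0.466,-0.241,0,0,0.161],[-0.796,-0.466,-0.241,0,0,0.161],[-0.796,-0.466,-0.241,0,0,0.161],[-0.796,-0.466,-0.241,0,0,0.161],[-0.796,-0.466,-0.241,0,0,0.161],[-0.796,-0.466,-0.241,0,0,0.161]], "hand": -1}}

```text
time_s: 2.73
tcp_pos: [0.5045, 0.2935, 0.2824]
tool_rot: [[-0.568, 0.823, 0.003], [0.823, 0.568, 0.0], [-0.002, 0.003, -1.0]]
wrist_force: [0.0, -1.9, 0.9]
gripper_width: 1.0
finger_force: 0.0
```

```bash
python3 - <<'E'
from h import *
s=ctrl.read_state();print(s["time_s"],s["tcp_pos"],np.round(s["q"],1),s["gripper_width"])
n(((.46,-.075,.22),tool(6)))
E
```

```text
2.7333 [0.50452342 0.29350908 0.28238079] [-52.9  11.6  19.4  98.   -4.   70.9   2. ] 0.9999837237099668
[-0.6947, -0.6155, 0.1552, 0.0011, 0.0003, 0.159] rows>= 9.0
```

Request:
{"api": "send_rows", "payload": {"motion": [[-0.695,-0.616,0.155,0.001,0,0.159],[-0.695,-0.616,0.155,0.001,0,0.159],[-0.695,-0.616,0.155,0.001,0,0.159],[-0.695,-0.616,0.155,0.001,0,0.159],[-0.695,-0.616,0.155,0.001,0,0.159],[-0.695,-0.616,0.155,0.001,0,0.159],[-0.695,-0.616,0.155,0.001,0,0.159],[-0.695,-0.616,0.155,0.001,0,0.159],[-0.695,-0.616,0.155,0.001,0,0.159],[-0.695,-0.616,0.155,0.001,0,0.159],[-0.695,-0.616,0.155,0.001,0,0.159]]}}

```text
time_s: 3.65
tcp_pos: [0.4576, -0.0711, 0.2179]
tool_rot: [[-0.108, 0.994, -0.003], [0.994, 0.108, -0.001], [-0.001, -0.003, -1.0]]
wrist_force: [-0.1, 0.2, 0.7]
gripper_width: 0.999
finger_force: 0.0
```

```bash
cat >> h.py <<'E'
def wcam():
    p,R=now();c=dict(ctrl.camera("wrist"));T=np.eye(4);T[:3,:3]=R;T[:3,3]=p
    v=np.linalg.inv(T@np.array(c["tool_from_camera"]));o=dict(c);o["view"]=v;return c,o
def wfit(p0):
    c,o=wcam();S=ctrl.silhouettes(c,"block_1");q=proj(o,[[*p0,.03]])[0]
    b=min(S,key=lambda d:np.hypot(*(np.array(d["uv"])-q)));m=b["mask"]
    r=fitblock([(o,up(m))],p0)
    print("fit",r.x[:2].round(4),"yaw",np.rad2deg(r.x[2]).round(1),"err",round(r.fun,3),"d",np.hypot(*(np.array(b["uv"])-q)).round(),"p",b["p"],"bbox",np.argwhere(m).min(0),np.argwhere(m).max(0))
    im=c["img"].copy();im[cv2.morphologyEx(rend(o,bpts(r.x),1).astype(np.uint8),cv2.MORPH_GRADIENT,np.ones((2,2)))>0]=(255,0,0)
    return r.x,im
E
python3 - <<'E'
from h import *
x,im=wfit((.46,-.073));cv2.imwrite("pics/wA.png",im[:,:,::-1])
s=ctrl.read_state();print(s["time_s"],np.round(s["tcp_pos"],4),np.round(s["q"],1))
E
```

```text
fit [ 0.4543 -0.0663] yaw 186.2 err 0.054 d 7.0 p 0.97 bbox [152 234] [186 277]
3.75 [ 0.4584 -0.0684  0.2181] [-35.4   1.2  37.1 117.2  -0.8  61.9   8.5]
```

View pics/wA.png

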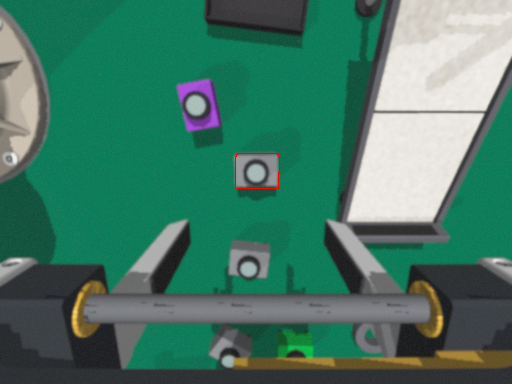

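The picture shows housing A (grey) at about (257,172), with the fitted outline tight around it. Purple is at (198,106) and the next grey one at (250,260). I'll cross-check against the top and scene cameras, now that the arm has settled.

```bash
python3 - <<'E'
from h import *
x,im=wfit((.456,-.07))
cs=[ctrl.camera("scene"),ctrl.camera("top")]
for c in cs:
    S=ctrl.silhouettes(c,"block_1");q=proj(c,[[.457,-.071,.03]])[0]
    b=min(S,key=lambda d:np.hypot(*(np.array(d["uv"])-q)));print(q,b["uv"],b["mask"].sum(),bp(c,b["uv"],.03).round(3))
    r=fitblock([(c,up(b["mask"]))],(.457,-.071));print(r.x.round(4),r.fun)
s=ctrl.read_state();print(s["time_s"],np.round(s["tcp_pos"],4))
E
```

```text
fit [ 0.4539 -0.0666] yaw 6.9 err 0.042 d 2.0 p 0.79 bbox [155 233] [188 276]
[207.29512856 195.50097599] [206.6, 199.4] 360 [ 0.471 -0.078  0.03 ]
[ 0.4515 -0.066   0.0685] 0.111576660459342
[294.142931   223.96634985] [268.7, 249.0] 246 [0.375 0.017 0.03 ]
[ 0.457 -0.071  0.   ] 1.0
4.05 [ 0.4583 -0.0684  0.218 ]
```

```bash
python3 - <<'E'
from h import *
n(((.454,-.066,.12),tool(6.5)),((.454,-.066,.010),tool(6.5)))
E
```

```text
[0.0073, -0.0093, 0.2451, -0.001, 0.0003, 0.0002] rows>= 2.4
[0.0076, -0.0085, 0.5201, -0.001, 0.0003, 0.0002] rows>= 5.0
```

Request:
{"api": "send_rows", "payload": {"motion": [[0.007,-0.009,0.245,-0.001,0,0],[0.007,-0.009,0.245,-0.001,0,0],[0.007,-0.009,0.245,-0.001,0,0],[0.008,-0.009,0.35,-0.001,0,0],[0.008,-0.009,0.43,-0.001,0,0],[0.008,-0.009,0.48,-0.001,0,0],[0.008,-0.009,0.52,-0.001,0,0],[0.008,-0.009,0.52,-0.001,0,0],[0.008,-0.009,0.52,-0.001,0,0]]}}

```text
time_s: 4.8
tcp_pos: [0.4532, -0.0666, 0.0098]
tool_rot: [[-0.112, 0.994, -0.001], [0.994, 0.112, -0.001], [-0.001, -0.002, -1.0]]
wrist_force: [-0.2, -0.2, 0.3]
gripper_width: 1.001
finger_force: 0.0
```

Request:
{"api": "send_rows", "payload": {"motion": [[0,0,0,0,0,0],[0,0,0,0,0,0],[0,0,0,0,0,0],[0,0,0,0,0,0],[0,0,0,0,0,0],[0,0,0,0,0,0]], "hand": 1}}

```text
time_s: 5.3
tcp_pos: [0.4539, -0.0664, 0.0104]
tool_rot: [[-0.112, 0.994, 0.001], [0.994, 0.112, -0.0], [-0.001, 0.001, -1.0]]
wrist_force: [-0.5, 1.5, 7.3]
gripper_width: 0.636
finger_force: 30.0
```

```bash
cat >> h.py <<'E'
RX,RY,RPHI=.6473,.0362,6.2
def onramp(v,h):
    R=tool(RPHI,20);f=np.deg2rad(RPHI);u=np.array([-np.sin(f)*np.cos(fa_),np.cos(f)*np.cos(fa_),np.sin(fa_)])
    return np.array([RX,RY,.084])+v*u-h*R[:,2],R
fa_=np.deg2rad(20)
def face_h(p):
    "height of p over the face along normal, slope coord, lateral coord"
    a,R=onramp(0,0);d=np.array(p)-a;f=np.deg2rad(RPHI)
    return (-d@R[:,2]).round(4),(d@R[:,0]).round(4),(d@np.array([np.cos(f),np.sin(f),0])).round(4)
E
python3 - <<'E'
from h import *
p,R=now();print(p,onramp(.11,0)[0],tool(6.2,20)[:,0])
n(((.454,-.066,.2),R),((.54,.06,.25),tool(6.2,8)),onramp(.11,.0605))
E
```

```text
[ 0.45390326 -0.06640372  0.010364  ] [0.63613652 0.1389616  0.12162222] [-0.1014862   0.93419632  0.34202014]
[0.0007, 0.0008, -0.4741, 0.0, 0.0, 0.0] rows>= 4.5
[0.2894, 0.25, -0.599, 0.0002, 0.0446, 0.0015] rows>= 6.8
[0.4069, 0.5106, -0.4201, 0.0, 0.1113, 0.0015] rows>= 7.4
```

Request:
{"api": "send_rows", "payload": {"motion": [[0,0,-0.1,0,0,0],[0,0,-0.25,0,0,0],[0,0,-0.4,0,0,0],[0,0,-0.474,0,0,0],[0.289,0.25,-0.6,0,0.044,0.0015],[0.289,0.25,-0.6,0,0.044,0.0015],[0.289,0.25,-0.6,0,0.044,0.0015],[0.289,0.25,-0.6,0,0.044,0.0015],[0.289,0.25,-0.6,0,0.044,0.0015],[0.407,0.511,-0.42,0,0.111,0.0015],[0.407,0.511,-0.42,0,0.111,0.0015],[0.407,0.511,-0.42,0,0.111,0.0015]]}}

```text
time_s: 6.3
tcp_pos: [0.6284, 0.1075, 0.1852]
tool_rot: [[-0.095, 0.995, -0.034], [0.933, 0.101, 0.344], [0.346, 0.001, -0.938]]
wrist_force: [-0.8, -2.0, -1.1]
gripper_width: 0.635
finger_force: 30.0
```

Request:
{"api": "send_rows", "payload": {"motion": [[0,0,0,0,0,0],[0,0,0,0,0,0],[0,0,0,0,0,0]]}}

```text
time_s: 6.55
tcp_pos: [0.6264, 0.111, 0.1857]
tool_rot: [[-0.1, 0.994, -0.038], [0.935, 0.108, 0.338], [0.34, -0.002, -0.94]]
wrist_force: [0.3, -0.1, -1.8]
gripper_width: 0.632
finger_force: 30.0
```

```bash
python3 - <<'E'
from h import *
p,R=now();print(p,face_h(p),R[:,2],tool(6.2,20)[:,2],ctrl.read_state()["wrist_force"])
n(onramp(.11,.0605),onramp(.11,.0144),onramp(.11,.0104))
E
```

```text
[0.62638224 0.11100472 0.18570264] (np.float64(0.0694), np.float64(0.1068), np.float64(-0.0127)) [-0.03849722  0.33783182 -0.94041886] [-0.03693796  0.34001966 -0.93969262] [ 0.32736783 -0.08616758 -1.82324242]
[0.0081, 0.0318, 0.0221, -0.0006, 0.0007, -0.0004] rows>= 0.4
[0.0084, 0.032, 0.1373, -0.0006, 0.0007, -0.0004] rows>= 1.4
[0.0084, 0.032, 0.1473, -0.0006, 0.0007, -0.0004] rows>= 1.4
```

Request:
{"api": "send_rows", "payload": {"motion": [[0.008,0.032,0.05,-0.0006,0.0007,0],[0.008,0.032,0.1,-0.0006,0.0007,0],[0.008,0.032,0.125,-0.0006,0.0007,0],[0.008,0.032,0.137,-0.0006,0.0007,0],[0.008,0.032,0.14,-0.0006,0.0007,0],[0.008,0.032,0.14,-0.0006,0.0007,0],[0.008,0.032,0.14,-0.0006,0.0007,0]]}}

```text
time_s: 7.13
tcp_pos: [0.6375, 0.1344, 0.136]
tool_rot: [[-0.101, 0.994, -0.034], [0.934, 0.107, 0.341], [0.343, 0.003, -0.939]]
wrist_force: [-0.2, -0.5, -1.7]
gripper_width: 0.635
finger_force: 30.0
```

Request:
{"api": "send_rows", "payload": {"motion": [[0,0,0.003,0,0,0],[0,0,0.006,0,0,0],[0,0,0.006,0,0,0]]}}

```text
time_s: 7.38
tcp_pos: [0.6371, 0.1357, 0.1326]
tool_rot: [[-0.101, 0.994, -0.035], [0.934, 0.107, 0.341], [0.343, 0.001, -0.939]]
wrist_force: [-0.7, 1.0, -2.3]
gripper_width: 0.63
finger_force: 30.0
```

```bash
python3 - <<'E'
from h import *
p,R=now();print(p,face_h(p),ctrl.read_state()["wrist_force"])
E
```

```text
[0.63708649 0.13567525 0.13260858] (np.float64(0.0115), np.float64(0.1106), np.float64(0.0006)) [-0.71864268  1.00973285 -2.27805565]
```

Request:
{"api": "send_rows", "payload": {"motion": [[0,0,0.002,0,0,0],[0,0,0.004,0,0,0],[0,0,0.004,0,0,0]]}}

```text
time_s: 7.63
tcp_pos: [0.6376, 0.1358, 0.1318]
tool_rot: [[-0.101, 0.994, -0.034], [0.934, 0.107, 0.341], [0.343, 0.002, -0.939]]
wrist_force: [-0.9, -2.9, 7.7]
gripper_width: 0.631
finger_force: 30.0
```

Contact: the vertical force rose by 10 N. Release.

Request:
{"api": "send_rows", "payload": {"motion": [[0,0,0,0,0,0],[0,0,0,0,0,0],[0,0,0,0,0,0],[0,0,0,0,0,0],[0,0,0,0,0,0],[0,0,0,0,0,0],[0,0,0,0,0,0],[0,0,0,0,0,0],[0,0,0,0,0,0]], "hand": -1}}

```text
time_s: 8.38
tcp_pos: [0.637, 0.1363, 0.1309]
tool_rot: [[-0.101, 0.994, -0.036], [0.934, 0.107, 0.341], [0.343, 0.001, -0.939]]
wrist_force: [-0.4, 0.6, 0.3]
gripper_width: 0.996
finger_force: 0.0
```

Request:
{"api": "send_rows", "payload": {"motion": [[0,0,-0.1,0,0,0],[0,0,-0.2,0,0,0],[0,0,-0.3,0,0,0],[0,0,-0.3,0,0,0],[0,0,-0.3,0,0,0],[0,0,-0.3,0,0,0],[0,0,-0.3,0,0,0],[0,0,-0.3,0,0,0]]}}

```text
time_s: 9.05
tcp_pos: [0.6406, 0.096, 0.2423]
tool_rot: [[-0.101, 0.994, -0.038], [0.934, 0.108, 0.341], [0.343, -0.001, -0.939]]
wrist_force: [0.4, 0.6, -0.3]
gripper_width: 0.998
finger_force: 0.0
```

```bash
python3 - <<'E'
from h import *
c,o=wcam();save(c,"wA2");p,R=now();print(p,face_h(p))
for d in ctrl.recognise(c,"block_1"):
    print(d["p"],d["uv"],bp(o,d["uv"],.14).round(3),bp(o,d["uv"],.07).round(3))
E
```

```text
[0.64069231 0.09589338 0.24247608] (np.float64(0.1284), np.float64(0.1106), np.float64(-0.0001))
0.93 [259.4, 351.1] [ 0.658 -0.049  0.14 ] [ 0.662 -0.081  0.07 ]
0.56 [77.8, 249.5] [0.44  0.039 0.14 ] [0.396 0.026 0.07 ]
```

View pics/wA2.png

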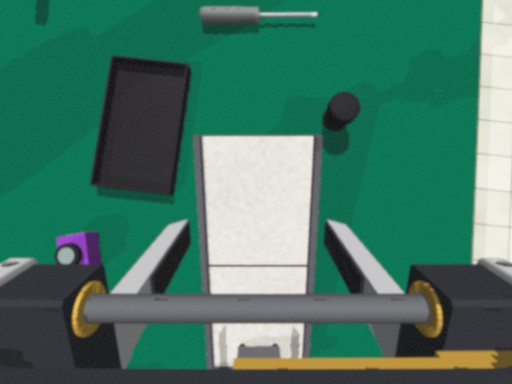

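The upper half is empty and the housing shows at the foot, about pixel (259,350): A slid, so it is slippery. It stays there. Now to B.

```bash
python3 - <<'E'
from h import *
n(((.459,-.21,.2),tool(-2.5)))
E
```

```text
[-0.7046, -0.5342, -0.1434, -0.0086, -0.1112, 0.0477] rows>= 8.6
```

Request:
{"api": "send_rows", "payload": {"motion": [[-0.705,-0.534,-0.143,-0.0086,-0.111,0.048],[-0.705,-0.534,-0.143,-0.0086,-0.111,0.048],[-0.705,-0.534,-0.143,-0.0086,-0.111,0.048],[-0.705,-0.534,-0.143,-0.0086,-0.111,0.048],[-0.705,-0.534,-0.143,-0.0086,-0.111,0.048],[-0.705,-0.534,-0.143,-0.0086,-0.111,0.048],[-0.705,-0.534,-0.143,-0.0086,-0.111,0.048],[-0.705,-0.534,-0.143,-0.0086,-0.111,0.048],[-0.705,-0.534,-0.143,-0.0086,-0.111,0.048],[-0.705,-0.534,-0.143,-0.0086,-0.111,0.048],[-0.705,-0.534,-0.143,-0.0086,-0.111,0.048],[-0.705,-0.534,-0.143,-0.0086,-0.111,0.048]]}}

```text
time_s: 10.15
tcp_pos: [0.4598, -0.2098, 0.2003]
tool_rot: [[0.045, 0.999, 0.001], [0.999, -0.045, 0.001], [0.001, 0.001, -1.0]]
wrist_force: [-0.7, -0.0, -0.0]
gripper_width: 0.998
finger_force: 0.0
```

Request:
{"api": "send_rows", "payload": {"motion": [[0,0,0,0,0,0],[0,0,0,0,0,0],[0,0,0,0,0,0]]}}

```text
time_s: 10.4
tcp_pos: [0.4599, -0.2096, 0.2004]
tool_rot: [[0.043, 0.999, 0.001], [0.999, -0.043, 0.001], [0.001, 0.001, -1.0]]
wrist_force: [0.3, 0.6, -0.4]
gripper_width: 0.996
finger_force: 0.0
```

```bash
python3 - <<'E'
from h import *
x,im=wfit((.459,-.21));cv2.imwrite("pics/wB.png",im[:,:,::-1])
s=ctrl.read_state();print(s["time_s"],np.round(s["tcp_pos"],4),np.round(s["q"],1))
y=(np.rad2deg(x[2])+90)%180-90
n(((*x[:2],.1),tool(y)),((*x[:2],.01),tool(y)))
E
```

```text
fit [ 0.4582 -0.2118] yaw 179.9 err 0.039 d 2.0 p 0.79 bbox [158 233] [195 278]
10.5 [ 0.4597 -0.21    0.2004] [-28.1   9.5  51.5 114.5  -8.7  59.8  24.8]
[-0.005, -0.0039, 0.251, 0.0004, -0.0002, -0.0133] rows>= 2.4
[-0.0051, -0.0042, 0.476, 0.0004, -0.0002, -0.0133] rows>= 4.6
```

Request:
{"api": "send_rows", "payload": {"motion": [[-0.005,-0.004,0.1,0,0,-0.01],[-0.005,-0.004,0.2,0,0,-0.01],[-0.005,-0.004,0.28,0,0,-0.01],[-0.005,-0.004,0.36,0,0,-0.01],[-0.005,-0.004,0.43,0,0,-0.01],[-0.005,-0.004,0.475,0,0,-0.01],[-0.005,-0.004,0.475,0,0,-0.01],[-0.005,-0.004,0.475,0,0,-0.01]]}}

```text
time_s: 11.17
tcp_pos: [0.4575, -0.2123, 0.0102]
tool_rot: [[0.014, 1.0, -0.0], [1.0, -0.014, 0.001], [0.001, -0.0, -1.0]]
wrist_force: [0.7, -1.0, -0.2]
gripper_width: 1.001
finger_force: 0.0
```

Request:
{"api": "send_rows", "payload": {"motion": [[0,0,0,0,0,0],[0,0,0,0,0,0],[0,0,0,0,0,0],[0,0,0,0,0,0],[0,0,0,0,0,0],[0,0,0,0,0,0]], "hand": 1}}

```text
time_s: 11.67
tcp_pos: [0.4584, -0.2121, 0.0109]
tool_rot: [[0.013, 1.0, 0.002], [1.0, -0.013, 0.001], [0.001, 0.002, -1.0]]
wrist_force: [0.1, 1.1, 7.2]
gripper_width: 0.635
finger_force: 30.0
```

```bash
python3 - <<'E'
from h import *
p,R=now();print(p)
n(((p[0],p[1],.16),R),((.52,-.03,.25),tool(2,6)),onramp(.11,.045))
E
```

```text
[ 0.45835747 -0.21211932  0.01085954]
[0.0003, 0.0008, -0.3729, 0.0, 0.0, 0.0] rows>= 3.6
[0.4579, 0.1493, -0.5971, 0.0015, 0.0331, -0.0153] rows>= 7.4
[0.8458, 0.4381, -0.3809, 0.0075, 0.1107, -0.0382] rows>= 9.8
```

Request:
{"api": "send_rows", "payload": {"motion": [[0,0,-0.1,0,0,0],[0,0,-0.24,0,0,0],[0,0,-0.373,0,0,0],[0.458,0.149,-0.597,0.0015,0.033,-0.015],[0.458,0.149,-0.597,0.0015,0.033,-0.015],[0.458,0.149,-0.597,0.0015,0.033,-0.015],[0.458,0.149,-0.597,0.0015,0.033,-0.015],[0.458,0.149,-0.597,0.0015,0.033,-0.015],[0.846,0.438,-0.381,0.0075,0.111,-0.038],[0.846,0.438,-0.381,0.0075,0.111,-0.038],[0.846,0.438,-0.381,0.0075,0.111,-0.038],[0.846,0.438,-0.381,0.0075,0.111,-0.038]]}}

```text
time_s: 12.67
tcp_pos: [0.6064, 0.0784, 0.1823]
tool_rot: [[-0.096, 0.995, -0.037], [0.934, 0.103, 0.342], [0.344, -0.002, -0.939]]
wrist_force: [0.9, 0.1, -1.9]
gripper_width: 0.634
finger_force: 30.0
```

Request:
{"api": "send_rows", "payload": {"motion": [[0,0,0,0,0,0],[0,0,0,0,0,0],[0,0,0,0,0,0]]}}

```text
time_s: 12.92
tcp_pos: [0.6051, 0.0795, 0.1833]
tool_rot: [[-0.1, 0.994, -0.039], [0.934, 0.107, 0.34], [0.342, -0.002, -0.94]]
wrist_force: [0.7, -0.7, -2.8]
gripper_width: 0.634
finger_force: 30.0
```

```bash
python3 - <<'E'
from h import *
p,R=now();print(p,face_h(p))
n(onramp(.11,.045),onramp(.11,.0125))
E
```

```text
[0.60505201 0.07952942 0.1832638 ] (np.float64(0.077), np.float64(0.0787), np.float64(-0.0373))
[0.0784, 0.0933, 0.0798, -0.0005, -0.0, -0.0005] rows>= 1.4
[0.0783, 0.0934, 0.1611, -0.0005, -0.0, -0.0005] rows>= 1.9
```

Request:
{"api": "send_rows", "payload": {"motion": [[0.04,0.05,0.02,0,0,0],[0.078,0.093,0.06,0,0,0],[0.078,0.093,0.1,0,0,0],[0.078,0.093,0.135,0,0,0],[0.078,0.093,0.155,0,0,0],[0.078,0.093,0.161,0,0,0],[0.078,0.093,0.161,0,0,0],[0.078,0.093,0.161,0,0,0]]}}

```text
time_s: 13.58
tcp_pos: [0.6371, 0.1341, 0.1346]
tool_rot: [[-0.099, 0.994, -0.037], [0.934, 0.106, 0.341], [0.343, -0.0, -0.939]]
wrist_force: [0.3, -0.7, -3.5]
gripper_width: 0.634
finger_force: 30.0
```

Request:
{"api": "send_rows", "payload": {"motion": [[0,0,0.003,0,0,0],[0,0,0.003,0,0,0],[0,0,0.003,0,0,0]]}}

```text
time_s: 13.83
tcp_pos: [0.637, 0.1353, 0.1332]
tool_rot: [[-0.1, 0.994, -0.037], [0.934, 0.107, 0.341], [0.343, -0.0, -0.939]]
wrist_force: [-0.6, -0.3, -3.4]
gripper_width: 0.633
finger_force: 30.0
```

Request:
{"api": "send_rows", "payload": {"motion": [[0,0,0.003,0,0,0],[0,0,0.006,0,0,0],[0,0,0.006,0,0,0]]}}

```text
time_s: 14.08
tcp_pos: [0.6379, 0.1354, 0.1321]
tool_rot: [[-0.1, 0.994, -0.035], [0.934, 0.106, 0.341], [0.343, 0.002, -0.939]]
wrist_force: [-1.3, -5.7, 13.7]
gripper_width: 0.635
finger_force: 30.0
```

Contact; release and watch.

Request:
{"api": "send_rows", "payload": {"motion": [[0,0,-0.002,0,0,0],[0,0,-0.002,0,0,0],[0,0,-0.002,0,0,0],[0,0,-0.002,0,0,0],[0,0,-0.002,0,0,0],[0,0,-0.002,0,0,0],[0,0,-0.002,0,0,0],[0,0,-0.002,0,0,0],[0,0,-0.002,0,0,0],[0,0,-0.002,0,0,0]], "hand": -1}}

```text
time_s: 14.92
tcp_pos: [0.6368, 0.1361, 0.1312]
tool_rot: [[-0.1, 0.994, -0.038], [0.934, 0.107, 0.341], [0.343, -0.001, -0.939]]
wrist_force: [0.7, -0.2, 0.7]
gripper_width: 1.002
finger_force: 0.0
```

Request:
{"api": "send_rows", "payload": {"motion": [[0,0,-0.1,0,0,0],[0,0,-0.2,0,0,0],[0,0,-0.3,0,0,0],[0,0,-0.3,0,0,0],[0,0,-0.3,0,0,0],[0,0,-0.3,0,0,0]]}}

```text
time_s: 15.42
tcp_pos: [0.6411, 0.0955, 0.2437]
tool_rot: [[-0.101, 0.994, -0.038], [0.934, 0.107, 0.341], [0.343, -0.001, -0.939]]
wrist_force: [-0.8, 0.3, -0.7]
gripper_width: 0.998
finger_force: 0.0
```

```bash
python3 - <<'E'
from h import *
c=ctrl.camera("scene");p,R=now();print(p,face_h(p))
a=c["img"][130:330,70:420];cv2.imwrite("pics/sB.png",cv2.resize(a,(800,457),interpolation=cv2.INTER_CUBIC)[:,:,::-1])
for d in ctrl.recognise(c,"block_1"): print(d["p"],d["uv"],bp(c,d["uv"],.14).round(3),bp(c,d["uv"],.05).round(3))
E
```

```text
[0.64069707 0.09582792 0.24295333] (np.float64(0.1288), np.float64(0.1107), np.float64(-0.0001))
0.96 [233.2, 240.2] [ 0.718 -0.089  0.14 ] [ 0.654 -0.068  0.05 ]
0.9 [107.1, 259.1] [ 0.646 -0.358  0.14 ] [ 0.573 -0.374  0.05 ]
0.89 [217.7, 249.8] [ 0.727 -0.13   0.14 ] [ 0.665 -0.115  0.05 ]
0.86 [98.1, 230.4] [ 0.555 -0.364  0.14 ] [ 0.47  -0.381  0.05 ]
0.77 [222.5, 169.8] [ 0.487 -0.025  0.14 ] [0.393 0.004 0.05 ]
```

View pics/sB.png

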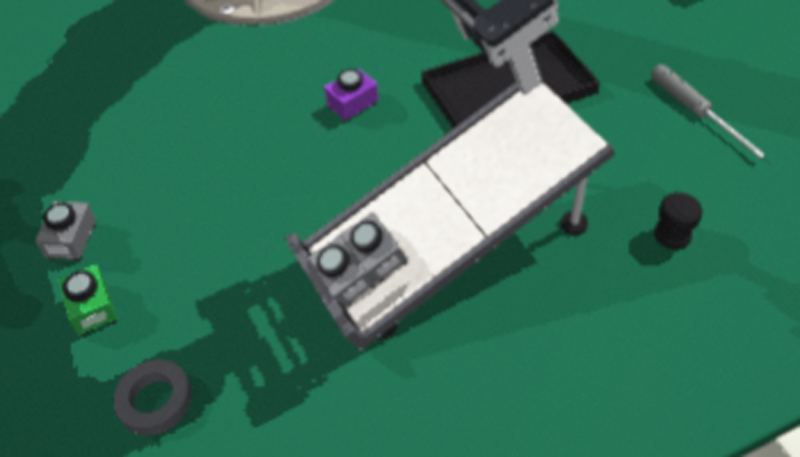

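Housings A and B both stand at the foot, at crop pixels (333,262) and (366,236), so B is slippery too. The grey one still on the table, at (65,230) next to the green one, is C.

```bash
python3 - <<'E'
from h import *
n(((.52,-.18,.26),tool(-10)),((.445,-.384,.2),tool(-25.4)))
E
```

```text
[-0.5991, -0.3743, -0.2638, -0.0167, -0.1106, 0.0889] rows>= 7.2
[-1.108, -0.6154, -0.2892, -0.0316, -0.1084, 0.1736] rows>= 12.5
```

Request:
{"api": "send_rows", "payload": {"motion": [[-0.6,-0.374,-0.264,-0.0167,-0.11,0.089],[-0.6,-0.374,-0.264,-0.0167,-0.11,0.089],[-0.6,-0.374,-0.264,-0.0167,-0.11,0.089],[-0.6,-0.374,-0.264,-0.0167,-0.11,0.089],[-0.6,-0.374,-0.264,-0.0167,-0.11,0.089],[-0.6,-0.374,-0.264,-0.0167,-0.11,0.089],[-0.6,-0.374,-0.264,-0.0167,-0.11,0.089],[-0.6,-0.374,-0.264,-0.0167,-0.11,0.089],[-0.6,-0.374,-0.264,-0.0167,-0.11,0.089]]}}

```text
time_s: 16.27
tcp_pos: [0.5188, -0.1839, 0.2608]
tool_rot: [[0.179, 0.984, 0.002], [0.984, -0.179, 0.002], [0.002, 0.001, -1.0]]
wrist_force: [-0.0, 1.1, 0.6]
gripper_width: 1.001
finger_force: 0.0
```

```bash
python3 - <<'E'
from h import *
print(now()[0]);n(((.445,-.384,.2),tool(-25.4)))
E
```

```text
[ 0.51876773 -0.18387722  0.26078042]
[-0.5256, -0.092, 0.1507, 0.0003, -0.0008, 0.0838] rows>= 5.3
```

Request:
{"api": "send_rows", "payload": {"motion": [[-0.526,-0.092,0.15,0,0,0.084],[-0.526,-0.092,0.15,0,0,0.084],[-0.526,-0.092,0.15,0,0,0.084],[-0.526,-0.092,0.15,0,0,0.084],[-0.526,-0.092,0.15,0,0,0.084],[-0.526,-0.092,0.15,0,0,0.084],[-0.526,-0.092,0.15,0,0,0.084],[-0.526,-0.092,0.15,0,0,0.084],[-0.526,-0.092,0.15,0,0,0.084],[-0.526,-0.092,0.15,0,0,0.084]], "hand": -0.62}}

```text
time_s: 17.1
tcp_pos: [0.449, -0.38, 0.2003]
tool_rot: [[0.423, 0.906, 0.002], [0.906, -0.423, 0.002], [0.003, 0.001, -1.0]]
wrist_force: [0.6, 0.1, 0.3]
gripper_width: 0.805
finger_force: 0.0
```

```bash
python3 - <<'E'
from h import *
x,im=wfit((.445,-.384));cv2.imwrite("pics/wC.png",im[:,:,::-1])
s=ctrl.read_state();print(s["time_s"],np.round(s["tcp_pos"],4),np.round(s["q"],1),s["gripper_width"])
y=(np.rad2deg(x[2])+90)%180-90
n(((*x[:2],.1),tool(y)),((*x[:2],.01),tool(y)))
E
```

```text
fit [ 0.4432 -0.3864] yaw 151.5 err 0.047 d 2.0 p 0.71 bbox [163 232] [200 278]
17.2 [ 0.4488 -0.3803  0.2006] [ -9.1  23.2  56.7 104.6 -21.7  63.8  30.3] 0.808073587729074
[-0.0206, -0.0066, 0.2514, 0.0004, -0.0009, 0.0194] rows>= 2.4
[-0.0212, -0.0069, 0.4764, 0.0004, -0.0009, 0.0194] rows>= 4.6
```

View pics/wC.png

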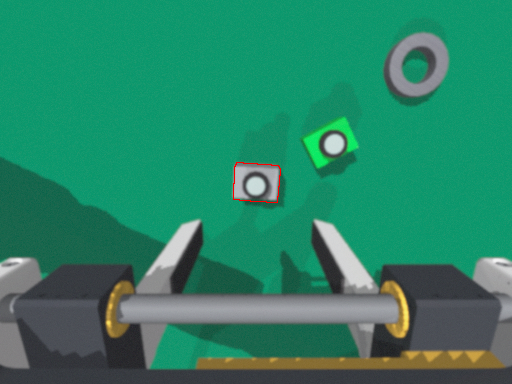

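Grey C is at (256,184) with a tight outline. Green is at (331,143), about 25 mm clear of the right-hand finger.

Request:
{"api": "send_rows", "payload": {"motion": [[-0.021,-0.007,0.1,0,0,0.019],[-0.021,-0.007,0.2,0,0,0.019],[-0.021,-0.007,0.28,0,0,0.019],[-0.021,-0.007,0.36,0,0,0.019],[-0.021,-0.007,0.43,0,0,0.019],[-0.021,-0.007,0.475,0,0,0.019],[-0.021,-0.007,0.475,0,0,0.019],[-0.021,-0.007,0.475,0,0,0.019]]}}

```text
time_s: 17.87
tcp_pos: [0.4421, -0.3872, 0.0105]
tool_rot: [[0.478, 0.878, 0.001], [0.878, -0.478, 0.002], [0.002, -0.0, -1.0]]
wrist_force: [0.4, 0.0, 1.0]
gripper_width: 0.81
finger_force: 0.0
```

Request:
{"api": "send_rows", "payload": {"motion": [[0,0,0,0,0,0],[0,0,0,0,0,0],[0,0,0,0,0,0],[0,0,0,0,0,0],[0,0,0,0,0,0],[0,0,0,0,0,0]], "hand": 1}}

```text
time_s: 18.37
tcp_pos: [0.443, -0.388, 0.0118]
tool_rot: [[0.478, 0.878, 0.004], [0.878, -0.478, 0.001], [0.003, 0.003, -1.0]]
wrist_force: [0.3, 2.0, 10.7]
gripper_width: 0.631
finger_force: 30.0
```

```bash
python3 - <<'E'
from h import *
p,R=now();print(p)
n(((p[0],p[1],.2),R),((.50,-.12,.26),tool(-10)))
n(onramp(.11,.06),start=(np.array([.5,-.12,.26]),tool(-10)))
E
```

```text
[ 0.44297225 -0.38803059  0.01176959]
[0.0014, 0.0014, -0.4706, 0.0, 0.0, 0.0] rows>= 4.5
[0.6585, -0.1936, -0.6192, 0.0011, -0.0008, -0.1033] rows>= 8.9
[0.6474, 0.2371, 0.205, 0.0157, 0.1104, -0.0891] rows>= 6.9
```

Request:
{"api": "send_rows", "payload": {"motion": [[0,0,-0.1,0,0,0],[0,0,-0.2,0,0,0],[0,0,-0.3,0,0,0],[0,0,-0.4,0,0,0],[0,0,-0.47,0,0,0],[0.658,-0.194,-0.62,0,0,-0.103],[0.658,-0.194,-0.62,0,0,-0.103],[0.658,-0.194,-0.62,0,0,-0.103],[0.658,-0.194,-0.62,0,0,-0.103],[0.658,-0.194,-0.62,0,0,-0.103],[0.658,-0.194,-0.62,0,0,-0.103],[0.658,-0.194,-0.62,0,0,-0.103]]}}

```text
time_s: 19.37
tcp_pos: [0.4996, -0.1165, 0.2601]
tool_rot: [[0.173, 0.985, 0.003], [0.985, -0.173, 0.004], [0.004, 0.002, -1.0]]
wrist_force: [1.0, 0.5, -3.1]
gripper_width: 0.632
finger_force: 30.0
```

```bash
python3 - <<'E'
from h import *
p,R=now();print(p)
n(onramp(.11,.06))
E
```

```text
[ 0.49964086 -0.11649073  0.26005299]
[0.6379, 0.2395, 0.2083, 0.0166, 0.1092, -0.0886] rows>= 6.8
```

Request:
{"api": "send_rows", "payload": {"motion": [[0.3,0.1,0.05,0.008,0.05,-0.044],[0.3,0.1,0.05,0.008,0.05,-0.044],[0.3,0.1,0.05,0.008,0.05,-0.044],[0.638,0.24,0.208,0.0166,0.109,-0.0886],[0.638,0.24,0.208,0.0166,0.109,-0.0886],[0.638,0.24,0.208,0.0166,0.109,-0.0886],[0.638,0.24,0.208,0.0166,0.109,-0.0886],[0.638,0.24,0.208,0.0166,0.109,-0.0886],[0.638,0.24,0.208,0.0166,0.109,-0.0886],[0.638,0.24,0.208,0.0166,0.109,-0.0886],[0.638,0.24,0.208,0.0166,0.109,-0.0886]]}}

```text
time_s: 20.28
tcp_pos: [0.6386, 0.1137, 0.1774]
tool_rot: [[-0.098, 0.994, -0.036], [0.935, 0.105, 0.338], [0.34, -0.001, -0.941]]
wrist_force: [0.0, 0.8, -2.9]
gripper_width: 0.632
finger_force: 30.0
```

```bash
python3 - <<'E'
from h import *
p,R=now();print(p,face_h(p))
n(onramp(.11,.0135))
E
```

```text
[0.63860883 0.11366571 0.17736241] (np.float64(0.0611), np.float64(0.1052), np.float64(-0.0003))
[0.0123, 0.0006, 0.1189, 0.0002, 0.0008, -0.001] rows>= 1.1
```

Request:
{"api": "send_rows", "payload": {"motion": [[0.012,0,0.04,0,0.001,-0.001],[0.012,0,0.08,0,0.001,-0.001],[0.012,0,0.105,0,0.001,-0.001],[0.012,0,0.117,0,0.001,-0.001],[0.012,0,0.117,0,0.001,-0.001],[0.012,0,0.117,0,0.001,-0.001],[0.012,0,0.12,0,0.001,-0.001],[0.012,0,0.12,0,0.001,-0.001]]}}

```text
time_s: 20.95
tcp_pos: [0.6364, 0.1354, 0.1328]
tool_rot: [[-0.102, 0.994, -0.038], [0.934, 0.109, 0.341], [0.343, -0.0, -0.939]]
wrist_force: [0.1, -1.0, -3.0]
gripper_width: 0.63
finger_force: 30.0
```

Request:
{"api": "send_rows", "payload": {"motion": [[0,0,0.003,0,0,0],[0,0,0.005,0,0,0],[0,0,0.005,0,0,0]]}}

```text
time_s: 21.2
tcp_pos: [0.6366, 0.1354, 0.1325]
tool_rot: [[-0.102, 0.994, -0.037], [0.934, 0.108, 0.341], [0.343, 0.0, -0.939]]
wrist_force: [-5.0, -5.6, 15.0]
gripper_width: 0.635
finger_force: 30.0
```

Request:
{"api": "send_rows", "payload": {"motion": [[0,0,-0.003,0,0,0],[0,0,-0.003,0,0,0],[0,0,-0.003,0,0,0],[0,0,-0.003,0,0,0],[0,0,-0.003,0,0,0],[0,0,-0.003,0,0,0],[0,0,-0.003,0,0,0],[0,0,-0.003,0,0,0],[0,0,-0.003,0,0,0],[0,0,-0.003,0,0,0]], "hand": -1}}

```text
time_s: 22.03
tcp_pos: [0.6364, 0.1357, 0.1323]
tool_rot: [[-0.102, 0.994, -0.038], [0.934, 0.109, 0.341], [0.343, -0.0, -0.939]]
wrist_force: [-0.1, 0.4, 0.4]
gripper_width: 0.998
finger_force: 0.0
```

```bash
python3 - <<'E'
from h import *
ctrl
c=ctrl.camera("scene");p,R=now();print(p,face_h(p))
a=c["img"][130:330,70:420];cv2.imwrite("pics/sC.png",cv2.resize(a,(800,457),interpolation=cv2.INTER_CUBIC)[:,:,::-1])
for d in ctrl.recognise(c,"block_1"): print(d["p"],d["uv"],bp(c,d["uv"],.14).round(3),bp(c,d["uv"],.05).round(3))
E
```

```text
[0.63636406 0.13571553 0.13231789] (np.float64(0.0112), np.float64(0.1106), np.float64(-0.0001))
0.9 [215.3, 252.3] [ 0.731 -0.137  0.14 ] [ 0.669 -0.123  0.05 ]
0.86 [104.9, 260.8] [ 0.648 -0.363  0.14 ] [ 0.576 -0.379  0.05 ]
0.79 [220.9, 171.1] [ 0.49  -0.031  0.14 ] [ 0.396 -0.003  0.05 ]
0.76 [234.8, 237.0] [ 0.711 -0.082  0.14 ] [ 0.647 -0.061  0.05 ]
0.52 [298.0, 190.6] [0.645 0.12  0.14 ] [0.572 0.169 0.05 ]
0.25 [270.7, 220.0] [0.702 0.014 0.14 ] [0.636 0.048 0.05 ]
```

View pics/sC.png

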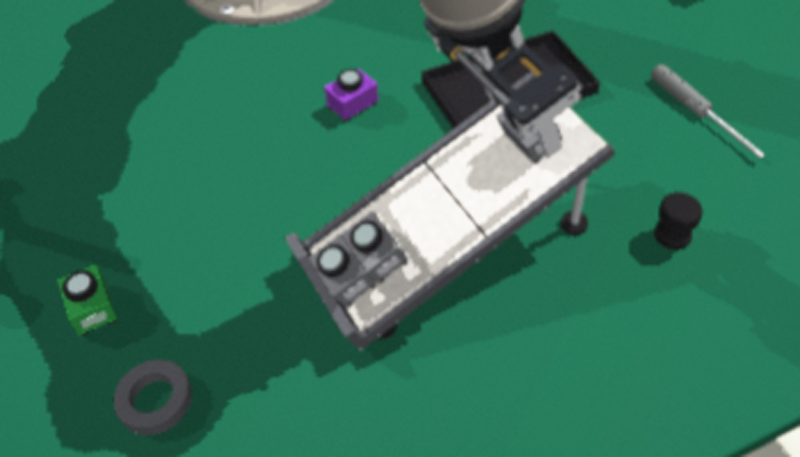

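C stays put in the gripper's place at about (535,140); A and B are still at the foot. It is grippy, so I grip it again and take it to the tray.

Request:
{"api": "send_rows", "payload": {"motion": [[0,0,0,0,0,0],[0,0,0,0,0,0],[0,0,0,0,0,0],[0,0,0,0,0,0],[0,0,0,0,0,0],[0,0,0,0,0,0]], "hand": 1}}

```text
time_s: 22.63
tcp_pos: [0.6364, 0.1357, 0.1323]
tool_rot: [[-0.102, 0.994, -0.038], [0.934, 0.109, 0.341], [0.343, -0.0, -0.939]]
wrist_force: [0.6, 0.1, -0.4]
gripper_width: 0.631
finger_force: 30.0
```

```bash
python3 - <<'E'
from h import *
p,R=now();print(p,ctrl.read_state()["gripper_width"])
n((p-.1*R[:,2],R),((.50,.24,.27),tool(3,5)),((.433,.265,.15),tool(0)))
E
```

```text
[0.63641386 0.13568104 0.13234936] 0.6311494351202878
[0.0, -0.0, -0.25, 0.0, 0.0, 0.0] rows>= 2.4
[0.3964, -0.3107, -0.2216, -0.004, -0.0836, 0.0176] rows>= 5.3
[0.369, -0.4703, 0.0878, -0.0061, -0.1113, 0.0343] rows>= 5.8
```

Request:
{"api": "send_rows", "payload": {"motion": [[0,0,-0.1,0,0,0],[0,0,-0.2,0,0,0],[0,0,-0.25,0,0,0],[0.396,-0.311,-0.24,-0.004,-0.084,0.018],[0.396,-0.311,-0.24,-0.004,-0.084,0.018],[0.396,-0.311,-0.24,-0.004,-0.084,0.018],[0.396,-0.311,-0.24,-0.004,-0.084,0.018],[0.396,-0.311,-0.24,-0.004,-0.084,0.018],[0.369,-0.47,0.088,-0.006,-0.111,0.034],[0.369,-0.47,0.088,-0.006,-0.111,0.034],[0.369,-0.47,0.088,-0.006,-0.111,0.034],[0.369,-0.47,0.088,-0.006,-0.111,0.034]]}}

```text
time_s: 23.63
tcp_pos: [0.4312, 0.2661, 0.149]
tool_rot: [[-0.003, 1.0, -0.0], [1.0, 0.003, 0.001], [0.001, -0.0, -1.0]]
wrist_force: [0.4, 0.5, -3.7]
gripper_width: 0.631
finger_force: 30.0
```

Request:
{"api": "send_rows", "payload": {"motion": [[0,0,0,0,0,0],[0,0,0,0,0,0],[0,0,0,0,0,0]]}}

```text
time_s: 23.88
tcp_pos: [0.4336, 0.2649, 0.1504]
tool_rot: [[-0.001, 1.0, -0.0], [1.0, 0.001, 0.001], [0.001, -0.0, -1.0]]
wrist_force: [0.8, -0.2, -2.1]
gripper_width: 0.634
finger_force: 30.0
```

```bash
python3 - <<'E'
from h import *
p,R=now();print(p,ctrl.read_state()["gripper_width"])
n(((.433,.265,.06),tool(0)),((.433,.265,.0185),tool(0)))
c,o=wcam();d=ctrl.silhouettes(c,"tray")
if d:
    m=d[0]["mask"];cn=max(cv2.findContours(m.astype(np.uint8),0,2)[0],key=len)
    print([bp(o,x,.022)[:2].round(3) for x in cv2.boxPoints(cv2.minAreaRect(cn))])
save(c,"wT")
E
```

```text
[0.43363686 0.26486398 0.15042797] 0.6338196824026515
[0.0001, -0.0016, 0.2261, -0.0, -0.0003, 0.0004] rows>= 2.2
[0.0, -0.0016, 0.3298, -0.0, -0.0003, 0.0004] rows>= 3.2
[array([0.368, 0.339]), array([0.497, 0.34 ]), array([0.503, 0.216]), array([0.362, 0.216])]
```

View pics/wT.png

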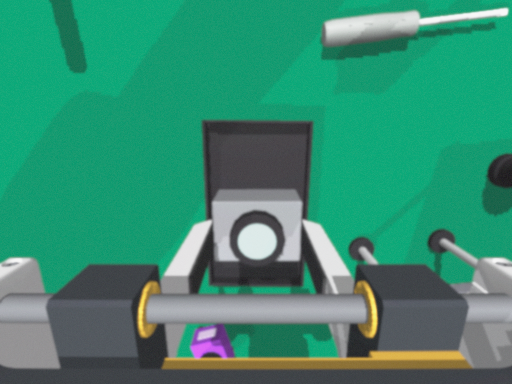

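The housing hangs over the tray (walls at columns 205 and 310), centred at columns 213–301. Going down.

Request:
{"api": "send_rows", "payload": {"motion": [[0,-0.001,0.1,0,0,0],[0,-0.001,0.18,0,0,0],[0,-0.001,0.25,0,0,0],[0,-0.001,0.29,0,0,0],[0,-0.001,0.32,0,0,0],[0,-0.001,0.33,0,0,0],[0,-0.001,0.333,0,0,0],[0,-0.001,0.333,0,0,0],[0,-0.001,0.333,0,0,0]]}}

```text
time_s: 24.73
tcp_pos: [0.4335, 0.2656, 0.0179]
tool_rot: [[-0.001, 1.0, 0.001], [1.0, 0.001, 0.002], [0.002, 0.001, -1.0]]
wrist_force: [-0.5, -1.2, -2.7]
gripper_width: 0.636
finger_force: 30.0
```

Request:
{"api": "send_rows", "payload": {"motion": [[0,0,0.003,0,0,0],[0,0,0.004,0,0,0],[0,0,0.004,0,0,0]]}}

```text
time_s: 24.98
tcp_pos: [0.4329, 0.2655, 0.0157]
tool_rot: [[-0.001, 1.0, -0.0], [1.0, 0.001, 0.002], [0.002, -0.0, -1.0]]
wrist_force: [0.2, 0.5, -2.6]
gripper_width: 0.633
finger_force: 30.0
```

Request:
{"api": "send_rows", "payload": {"motion": [[0,0,0.002,0,0,0],[0,0,0.004,0,0,0],[0,0,0.004,0,0,0]]}}

```text
time_s: 25.23
tcp_pos: [0.4329, 0.2654, 0.0147]
tool_rot: [[-0.001, 1.0, -0.001], [1.0, 0.001, 0.002], [0.002, -0.001, -1.0]]
wrist_force: [-7.4, -2.1, 26.5]
gripper_width: 0.632
finger_force: 30.0
```

Contact; release part-open and rise.

Request:
{"api": "send_rows", "payload": {"motion": [[0,0,-0.004,0,0,0],[0,0,-0.004,0,0,0],[0,0,-0.004,0,0,0],[0,0,-0.004,0,0,0],[0,0,-0.004,0,0,0]], "hand": -0.55}}

```text
time_s: 25.65
tcp_pos: [0.4328, 0.2651, 0.0152]
tool_rot: [[-0.001, 1.0, -0.0], [1.0, 0.001, 0.001], [0.001, -0.0, -1.0]]
wrist_force: [-0.6, -0.7, -0.4]
gripper_width: 0.78
finger_force: 0.0
```

Request:
{"api": "send_rows", "payload": {"motion": [[0,0,-0.08,0,0,0],[0,0,-0.18,0,0,0],[0,0,-0.28,0,0,0],[0,0,-0.38,0,0,0],[0,0,-0.5,0,0,0],[0,0,-0.5,0,0,0],[0,0,-0.5,0,0,0],[0,0,-0.5,0,0,0],[0,0,-0.5,0,0,0]]}}

```text
time_s: 26.4
tcp_pos: [0.4321, 0.2646, 0.214]
tool_rot: [[-0.001, 1.0, -0.002], [1.0, 0.001, -0.0], [-0.0, -0.002, -1.0]]
wrist_force: [-0.0, -0.9, -0.5]
gripper_width: 0.775
finger_force: 0.0
```

```bash
python3 - <<'E'
from h import *
c=ctrl.camera("scene");a=c["img"][130:330,70:420];a=cv2.resize(a,(800,457))
c2,o=wcam();b=cv2.resize(c2["img"],(190,143));a[300:443,600:790]=b
cv2.imwrite("pics/end.png",a[:,:,::-1]);s=ctrl.read_state();print(s["time_s"],s["tcp_pos"])
for cc,k in((c2,o),(c,c)):
    for d in ctrl.recognise(cc,"block_1"):print(d["p"],d["uv"],bp(k,d["uv"],.03).round(3))
E
```

```text
26.5 [0.4323218  0.26437389 0.21398127]
0.95 [221.3, 332.6] [ 0.372 -0.008  0.03 ]
0.77 [256.7, 170.7] [0.431 0.269 0.03 ]
0.96 [233.7, 240.5] [ 0.642 -0.063  0.03 ]
0.85 [301.9, 158.4] [0.434 0.264 0.03 ]
0.75 [223.7, 169.2] [0.371 0.015 0.03 ]
0.69 [106.3, 260.2] [ 0.559 -0.38   0.03 ]
0.67 [217.7, 250.2] [ 0.652 -0.112  0.03 ]
```

View pics/end.png

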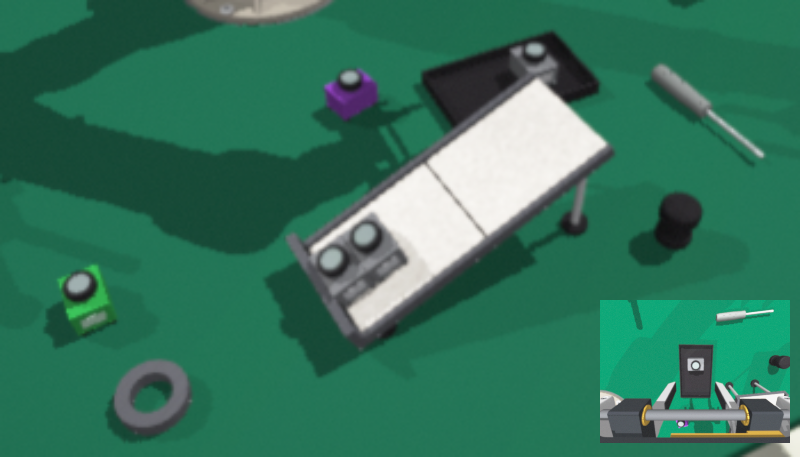

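C stands upright in the tray at (535,60), and A and B are at the foot at (333,262) and (366,236). The lens, ring light and screwdriver have not moved. Handing in.

```bash
python3 -c "
from cell import ctrl
print(ctrl.sign_off())"
```

```text
the job is handed in; nothing more can be done
None
```

I tested all three grey housings: two slid and now rest at the foot of the plate, and the third (the one that had stood beside the green look-alike) stayed put and stands upright in the tray. The job was handed in at about 27 s of the 70 s, with no verdict shown.

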